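# Fetch the cream jar from behind the tumbler, pot and flacon

## Task

The low face-cream jar in the walnut caddy is hemmed in by the tumbler, the brush pot and the perfume flacon: first stand all three of them aside in the long steel tray. Once they are all there, lift the jar out and set it in the middle of the round marble dish; only then put the three back in the caddy, each upright on the very pad it came from, with nothing tipped over on the way. Leave the mascara tube, the hair stick and the eyelash curler where they are.

Things in the scene. Friction and masses are not known exactly. Their poses are not given: they have to be found in the camera images.
- caddy: Fixed walnut board 150 (its x) x 210 (its y) mm, 8 mm thick; wall 6 mm thick on its far (+x) edge up to z = 35 mm, rims on both y ends up to 16 mm, front open. Origin: centre of underside. Cork pads flush with its floor at (x, y) = (30, 64), (30, -64), (-36, 0) mm, diameter 63 mm, carry tumbler, pot and flacon in varying order; one of 54 mm at (30, 0) carries the jar. Gaps at the jar: 8 to 20 mm.
- tray: Fixed empty long tray of brushed steel, the side area: 240 (its x) x 120 (its y) mm, floor 5 mm thick, rim 4 mm wide rising to 13 mm all round. Origin: centre of the underside; z up. Room for the three tall things in a row along its x, about 75 mm apart. It may lie left or right of the caddy.
- dish: Fixed round flat marble dish (a plain disc without a rim), 100 mm diameter (flat top 96 mm), 10 mm thick. Origin: centre of the underside. It lies on the other side of the caddy from the tray.
- tumbler: Loose cobalt-blue glass tumbler, straight-sided and open at the top: 52 mm outer diameter, 110 mm high, wall 3 mm, about 0.18 kg. Origin: centre of the underside, z up.
- pot: Loose white porcelain brush pot, empty, a straight cylinder open at the top: 60 mm outer diameter, 88 mm high, wall 4 mm, about 0.2 kg. Origin: centre of the underside, z up.
- flacon: Loose perfume flacon: square amber glass body 42 x 42 mm, 66 mm high, sides along its x and y; on top a round gold cap, 26 mm diameter, from 70 to 100 mm above the underside, firmly on and good to grip. About 0.15 kg. Origin: centre of the underside, z up.
- jar: Loose low round face-cream jar, white porcelain below and a brushed aluminium lid (firmly on) above: 52 mm diameter, 42 mm high, about 0.12 kg. It stands on the pad in the caddy next to the far wall. Origin: centre of the underside, z up.
- mascara: Bystander: slim mascara tube with a gold cap standing upright beyond the caddy, 20 mm diameter, 108 mm high, tips easily. Origin: centre of the underside.
- hairstick: Bystander: sandalwood hair stick lying flat beyond the caddy, 150 mm long (its x), 10 mm wide, 8 mm high. Origin: centre of the underside.
- curler: Bystander: stainless eyelash curler lying flat beyond the caddy, about 105 x 75 mm, up to 10 mm high, its jaw at its +x end. Origin: near the middle, on the underside.
There are look-alikes about, which are no part of the job. What is meant by the tumbler is not red or turquoise, and is the larger of those in its own colour.

How it is judged:
By the outcome, as a careful person would: the job done as asked, in the order asked, and still so for the second after the job is handed in, with the robot touching nothing.
It also fails if it takes over 122 s, if anything falls off the work surface, if the arm or the gripper's body presses on something with over 40 N, if the wrist force passes 120 N, or if a joint passes its speed limit or range.

## Robot

A 7-joint arm with a two-finger parallel gripper is mounted at the origin on the work surface. World frame = base frame: x ahead of the robot, y to its left, z up, the work surface at z = 0. Lengths are in m, angles in rad, forces in N, time in s.
With the tool pointing down it reaches from about 0.425 to 0.8 m from the base axis. Payload 8.3 kg.
Tool frame: the origin (TCP) lies where the fingers leave the gripper's body, on its centre line; the fingertips stand 73 mm ahead of it and the grasp point (between the pads) lies 54 mm ahead of it (bot.tips_ahead is the distance from the TCP to the fingertips, in m); z points along the fingers, y is the line along which they close (so a half turn about z gives the same grasp; the last joint's range is limited). The gripper opens to 85 mm and grips with 20 to 120 N. Pads are 22 mm wide; open, the fingers measure 114 mm over their backs; the gripper's body (76 mm by 85 mm) begins 54 mm behind the grasp point. The pads swing forward as they close: fully open they stand 13 mm farther back than shut.
Start: joints at [-1.254, 0.383, 0.016, 1.37, -0.006, 1.388, -0.046], TCP at [0.232, 0.58, 0.304] pointing down, gripper open.
Joint ranges: [-2.95, 2.95], [-0.25, 2.06], [-1.52, 1.56], [0.18, 2.33], [-1.44, 4.58], [0.02, 2.06], [-3.01, 3.01]. Speed limits (rad/s): [2.39, 2.39, 3.01, 3.01, 3.14, 3.14, 3.14].

## Interface

Orientations are given as a unit quaternion [x, y, z, w].
In Python, from bench import bot gives the robot as it stands.
- The arm moves only by the tool move_arm, never from a script. Its arguments are lists of equal length, an entry for each row: "slide": the shift along the world's x, y, z in mm, a list of three; "twist": the turn about the world's z in degrees; "jaw": the closure in counts, from 0 (fully open) to 255 (shut). A call has 1 to 8 rows; each row shifts and turns the commanded pose from where the row before left it; what a row does not reach is not made up. A row lasts 1/8 s, in which the tool goes at most 62.5 mm and 10.7 degrees, less where a joint would pass 70% of its speed; a pose out of reach is approached as far as the arm can. A call is refused whole if a number of a shift passes 62.5 or a number of a turn 10.7, either way. A call with a gripper value outside its range is refused whole. The fingers move at their own pace and stop on an object; the grip force is fixed at half the most. Time passes only in rows, so rows that do not move let the fingers close. It gives the time, the measured TCP pose, the force, the opening and the grip force at its end, in the units of the state.
- bot.get_obs(): the state, without advancing time (a new reading comes with each control period).
- bot.grab_frame(name): name is "scene" or "top" or "wrist"; returns (picture, depth): 480x640x3 uint8, red, green, blue; 480x640 float32, m along the optical axis (not along the pixel's ray), 0 where there is no reading.
- bot.get_calibration(name): a dict with "camera_matrix" (3x3 intrinsics, pixels), "k1" (the pictures are not rectified: a ray, as slopes to the right and down, at radius r is drawn at 1 + k1 r^2 times it, then the intrinsics apply), "T" (4x4, takes a point from camera to world coordinates); the wrist camera has in their place "tool_from_camera" (4x4, takes a point from camera to tool coordinates, whose origin is the TCP and whose axes are the flange's). Camera axes: x right, y up, looking along -z (the intrinsics and any distortion apply to the point x, -y, -z); pixel columns grow to the right and rows downward; lengths in m; the calibration is good to about 2 mm. A picture is of the moment at which its call begins: read the wrist's pose just before it. get_calibration takes no time and is no camera call.
- bot.close_job(): hands the job in; it is judged then, once.
Trained networks look in the newest picture that a camera, given by its name, has taken for a name from the list of things; names that differ only in an ending like _2 or _b are one class to them, and where a whole thing is asked for, a point or a joint stands for the part that bears it (a point fixed in the world has none). Each returns a list of dicts, best first, with "score" (0 to 1); they miss things now and then, are a little off and sometimes report something else, mostly with a low value. They report only what shows in the picture. A call takes as long as a camera call. They do not tell look-alikes from the thing itself.
- bot.outline_of(camera, query): "pixels" (480x640 bool, what is visible of it) and "rect" ([left, top, width, height] in pixels, round what is visible of it).
The state is a dict: "time_s": time; "q": joint angles; "qd": joint speeds; "tau": joint torques, N m; "eef_pos": TCP position; "eef_rot": TCP orientation; "wrist_force": force on the tool from outside, world axes, zero at the start; "ft_torque": the same for the moment, N m; "grip_width": opening from 0.0 (shut) to 1.0 (fully open); "finger_force": force on a finger pad.
Only numpy, scipy, OpenCV 4.12 (cv2) and the standard library are available. Lean on these libraries where they do the work, as an engineer would, in place of code of your own. Each camera call takes 0.05 s, during which the arm holds its last target. There are 200 camera calls.

## Working session

There is one attempt and no reset: what is moved stays moved. The work goes in short steps, Python scripts to look and compute and a tool call to move; the robot and the scene stay as the last step left them, time stands still between calls to the robot, and variables do not carry over. Pictures are saved under pics/ and viewed, at most 14 in all, crops included, and the job is handed in when it is done.

Besides the shell and the picture viewer there is one more tool, called after ">>>" as a command line: name --pt "numbers of a row" for each row, then --argument value for the rest. move_arm: Moves the arm, as the interface text tells. Its arguments: {"type":"object","properties":{"slide":{"type":"array"},"twist":{"type":"array"},"jaw":{"type":"array"}},"required":["slide","twist","jaw"]}

```bash
mkdir -p pics; ls; cat > h.py <<'E'
import numpy as np, cv2
from bench import bot
def pts(cam, depth, mask=None, obs=None):
    """world points for pixels of mask with depth"""
    c=bot.get_calibration(cam); K=np.array(c["camera_matrix"]); k1=c["k1"]
    m=depth>0
    if mask is not None: m&=mask
    v,u=np.nonzero(m); d=depth[v,u]
    p=cv2.undistortPoints(np.stack([u,v],1).astype(float)[:,None],K,np.array([k1,0,0,0.]))[:,0]
    P=np.stack([p[:,0]*d,-p[:,1]*d,-d,np.ones_like(d)],1)
    return (P@camT(cam,c,obs).T)[:,:3],u,v
def camT(cam,c=None,obs=None):
    c=c or bot.get_calibration(cam)
    if "T" in c: return np.array(c["T"])
    from scipy.spatial.transform import Rotation as R
    obs=obs or bot.get_obs()
    T=np.eye(4);T[:3,:3]=R.from_quat(obs["eef_rot"]).as_matrix();T[:3,3]=obs["eef_pos"]
    return T@np.array(c["tool_from_camera"])
def save(n,im): cv2.imwrite(n,im[:,:,::-1])
E
python3 - <<'E'
from h import *
o=bot.get_obs();print(o)
names="caddy tray dish tumbler pot flacon jar mascara hairstick curler".split()
for cam in ["scene","top"]:
    im,d=bot.grab_frame(cam); save(f"pics/{cam}0.png",im)
    print(cam,np.round(camT(cam),3).tolist(),bot.get_calibration(cam)["k1"])
    np.save(f"{cam}_d.npy",d)
    for n in names:
        for r in bot.outline_of(cam,n):
            P,_,_=pts(cam,d,r["pixels"])
            if len(P)<5: print(n,'few');continue
            zt=np.percentile(P[:,2],97); Q=P[P[:,2]>zt-.008]
            lo,hi=np.percentile(Q[:,:2],2,0),np.percentile(Q[:,:2],98,0)
            print(cam,n,round(r["score"],2),[int(x) for x in r["rect"]],"ztop",round(zt,3),"mid",np.round((lo+hi)/2,3),"ext",np.round(hi-lo,3))
E
```

```text
pics
{'time_s': 0.0, 'q': array([-1.25392441,  0.38423895,  0.01638829,  1.37115843, -0.00628002,
        1.38818853, -0.04651855]), 'qd': array([ 5.93891337e-04,  8.12224856e-05,  8.15431635e-04, -4.76067356e-04,
       -2.70275091e-04, -1.74846366e-03,  1.14003535e-03]), 'tau': array([-1.71974511e-04, -6.27584124e+01,  8.44398793e-01, -3.71836817e+01,
        1.67362543e-02,  1.37929237e-02, -6.13051583e-06]), 'eef_pos': array([0.23153688, 0.5801442 , 0.30287642]), 'eef_rot': array([ 1.88729365e-01,  9.82028657e-01, -9.59393034e-04, -1.53834858e-04]), 'wrist_force': array([ 0.22287077,  0.2086246 , -0.71248746]), 'ft_torque': array([ 0.04754912, -0.0189232 ,  0.01735643]), 'finger_force': 0.0, 'grip_width': 0.9995666969949114}
scene [[-0.295, -0.781, 0.551, 0.994], [0.955, -0.233, 0.181, 0.116], [-0.013, 0.58, 0.815, 0.618], [0.0, 0.0, 0.0, 1.0]] -0.1172736834794695
scene caddy 0.71 [247, 297, 58, 93] ztop 0.013 mid [ 0.768 -0.025] ext [0.148 0.026]
scene caddy 0.58 [277, 180, 147, 112] ztop 0.035 mid [0.609 0.024] ext [0.062 0.199]
scene caddy 0.33 [404, 334, 30, 42] ztop 0.108 mi
[... 1720 characters left out ...]
 0.08 mid [0.696 0.104] ext [0.034 0.036]
top tumbler 0.71 [325, 326, 44, 40] ztop 0.112 mid [ 0.407 -0.045] ext [0.049 0.05 ]
top tumbler 0.63 [254, 326, 31, 33] ztop 0.078 mid [0.411 0.068] ext [0.033 0.034]
top pot 0.86 [320, 209, 40, 43] ztop 0.098 mid [ 0.575 -0.036] ext [0.058 0.056]
top flacon 0.97 [238, 204, 35, 30] ztop 0.11 mid [0.59  0.091] ext [0.022 0.022]
top jar 0.92 [275, 210, 36, 35] ztop 0.053 mid [0.583 0.031] ext [0.046 0.046]
top mascara 0.69 [187, 99, 27, 30] ztop 0.111 mid [0.748 0.168] ext [0.017 0.019]
top hairstick 0.84 [321, 65, 18, 97] ztop 0.014 mid [ 0.766 -0.025] ext [0.148 0.028]
top curler 0.8 [394, 88, 66, 54] ztop 0.012 mid [ 0.763 -0.18 ] ext [0.075 0.104]
```

```bash
python3 - <<'E'
from h import *
im=cv2.imread("pics/top0.png"); cv2.imwrite("pics/crop.png",cv2.resize(im[160:380,80:400],(800,550),interpolation=cv2.INTER_CUBIC))
d=np.load("top_d.npy")
# flacon yaw: body points around cap; caddy yaw: wall points; tray yaw: rim
P,u,v=pts("top",d)
def rect(m,n):
    Q=P[m][:,:2].astype(np.float32)*1000; r=cv2.minAreaRect(Q); print(n,len(Q),np.round(r[0],1),np.round(r[1],1),round(r[2],1))
for cam in ("top","scene"):
    P,u,v=pts(cam,np.load(cam+"_d.npy")); x,y,z=P.T
    print(cam)
    rect((abs(x-.59)<.04)&(abs(y-.091)<.04)&(z>.058)&(z<.085),"flacon body")
    rect((x>.60)&(x<.68)&(abs(y-.024)<.13)&(z>.025)&(z<.042),"wall")
    rect((abs(x-.548)<.14)&(abs(y-.271)<.1)&(z>.003)&(z<.02),"tray")
    rect((abs(x-.512)<.07)&(abs(y+.259)<.07)&(z>.007)&(z<.02),"dish")
    for n,c in [("tr",(.548,.271)),("table",(.48,.15)),("dish",(.512,-.259))]:
        print(n,np.round(np.median(z[np.hypot(x-c[0],y-c[1])<.015]),4))
E
```

```text
top
flacon body 539 [589.8  91.5] [41.3 40.7] 73.6
wall 645 [618.5  24.9] [203.3  64. ] 69.5
tray 12016 [548.1 271. ] [278.7 199.5] 0.0
dish 2842 [ 511.  -259.1] [97.6 96.3] 0.4
tr 0.0057
table 0.0005
dish 0.01
scene
flacon body 615 [590.   91.3] [43.  42.6] 74.1
wall 1231 [611.6  27.8] [206.1  77.2] 70.1
tray 7994 [549.4 284.4] [147.5 243.6] 79.5
dish 1393 [ 511.8 -261. ] [97.2 95.1] 53.5
tr 0.0035
table -0.0007
dish 0.0083
```

View pics/scene0.png

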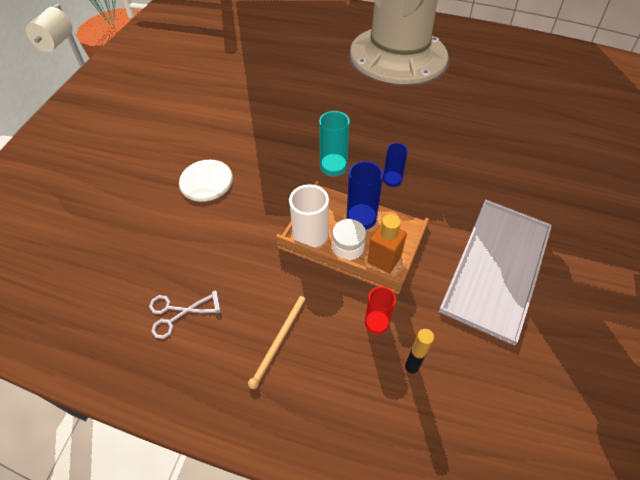

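View pics/top0.png

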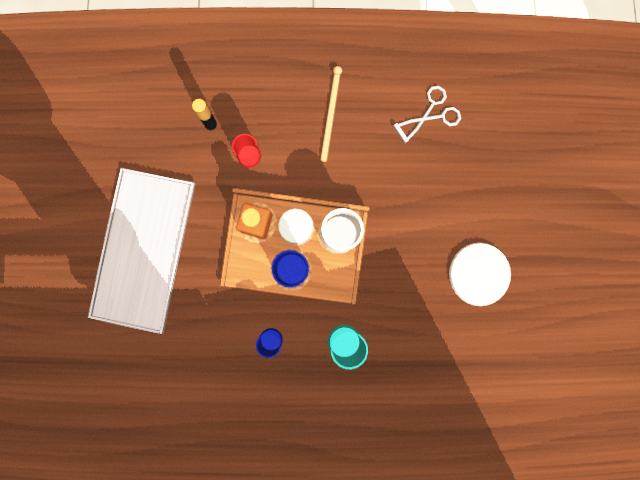

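```bash
sleep 0
```

```text
(no output)
```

Tumbler-like things (top view): large blue in the caddy (290,268), small blue (270,343), turquoise (348,347), red (247,150). I choose the large blue one at (290,268). The pot is at (342,230), the flacon at (254,219) and the jar at (296,226). Next I'll check the crop and fit the fixed places.

```bash
python3 - <<'E'
from h import *
from scipy.optimize import least_squares
for cam in ("top","scene"):
    im,d=bot.grab_frame(cam)
    P,u,v=pts(cam,d)
    for n in ("tray","caddy"):
        for r in bot.outline_of(cam,n)[:3]:
            if r["rect"][2]*r["rect"][3]<10000: continue
            Q,_,_=pts(cam,d,r["pixels"])
            Q=Q[(Q[:,2]<.05)&(Q[:,2]>-.005)]
            a=cv2.minAreaRect((Q[:,:2]*1000).astype(np.float32)); print(cam,n,round(r["score"],2),np.round(a[0],1),np.round(a[1],1),round(a[2],1))
    # circle fits of rims
    for n,c,R,lo,hi in [("tumbler",(.519,.037),26,.105,.13),("pot",(.575,-.036),30,.085,.11),("jar",(.583,.031),26,.04,.06),("cap",(.59,.0915),13,.1,.12)]:
        Q=P[(np.hypot(P[:,0]-c[0],P[:,1]-c[1])<.04)&(P[:,2]>lo)&(P[:,2]<hi)]*1000
        (x,y),rr=cv2.minEnclosingCircle(Q[:,:2].astype(np.float32)); print(cam,n,round(x,1),round(y,1),round(rr,1),"z",np.round(np.median(Q[:,2]),1))
E
```

```text
top tray 0.97 [546.8 273. ] [125.6 245.2] 79.7
top caddy 0.64 [556.5  32.2] [214.6 158. ] 81.5
top tumbler 519.7 36.9 25.8 z 118.0
top pot 575.4 -36.3 29.9 z 95.9
top jar 583.4 31.3 39.5 z 50.3
top cap 589.8 91.5 12.4 z 108.6
scene tray 0.87 [547.9 273.2] [123.9 242.3] 78.8
scene caddy 0.83 [548.5  28.2] [221. 161.] 82.6
scene tumbler 518.9 35.8 26.8 z 113.0
scene pot 574.8 -37.2 31.0 z 93.2
scene jar 575.8 25.7 35.0 z 48.8
scene cap 588.7 91.9 13.9 z 106.8
```

View pics/crop.png

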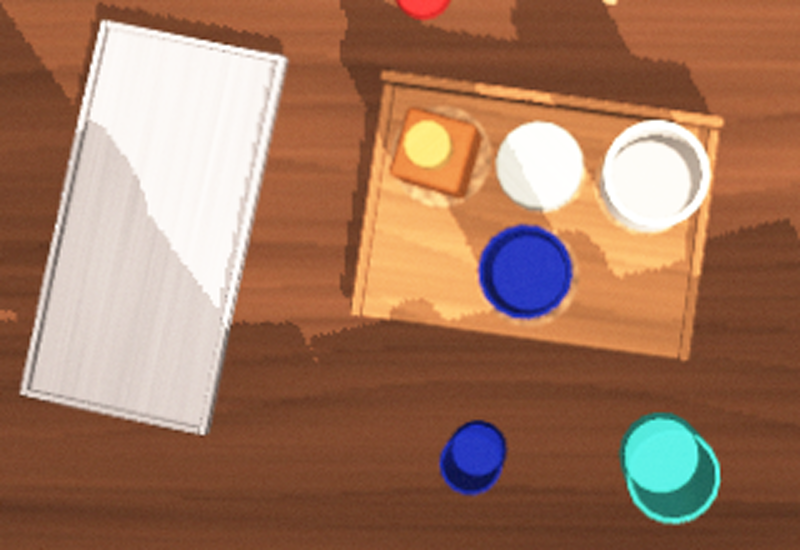

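The crop confirms it: the big blue tumbler is in the caddy at crop (525,270), and the small blue one is outside at (473,457). Moving above it now.

>>> move_arm --pt "24 -45 0" --pt "24 -45 0" --pt "24 -45 0" --pt "24 -45 0" --pt "24 -45 0" --pt "24 -45 0" --pt "24 -45 0" --pt "24 -45 0" --twist '[3.5,3.5,3.5,3.5,0,0,0,0]' --jaw '[0,0,0,0,0,0,0,0]'

```text
time_s: 2.4
eef_pos: [0.4242, 0.2189, 0.3042]
eef_rot: [0.068, 0.998, 0.0, 0.0]
wrist_force: [0.0, -0.3, -0.4]
grip_width: 1.0
finger_force: 0.0
```

>>> move_arm --pt "24 -45 0" --pt "24 -45 0" --pt "24 -46 0" --pt "23 -46 0" --pt "0 0 -40" --pt "0 0 -40" --pt "0 0 0" --pt "0 0 0" --twist '[0,0,0,0,0,0,0,0]' --jaw '[0,0,0,0,0,0,0,0]'

```text
time_s: 3.4
eef_pos: [0.5193, 0.0386, 0.2255]
eef_rot: [0.068, 0.998, 0.0, 0.001]
wrist_force: [0.7, 0.4, 1.5]
grip_width: 0.998
finger_force: 0.0
```

```bash
cat > rim.py <<'E'
from h import *
import sys
# wrist view: fit circle of given expected height near given xy; args: x y zlo zhi rmax(mm)
x0,y0,lo,hi,rm=[float(a) for a in sys.argv[1:6]]
o=bot.get_obs(); im,d=bot.grab_frame("wrist"); save("pics/w_%d.png"%(o["time_s"]*1000),im)
P,_,_=pts("wrist",d,None,o); P=P*1000
Q=P[(np.hypot(P[:,0]-x0,P[:,1]-y0)<rm)&(P[:,2]>lo)&(P[:,2]<hi)]
print(len(Q)); c,r=cv2.minEnclosingCircle(Q[:,:2].astype(np.float32)); print(np.round(c,1),round(r,1),"z",np.round(np.percentile(Q[:,2],[10,50,90]),1)); print(np.round(o["eef_pos"]*1000,1))
E
python3 rim.py 519 37 105 130 34
```

```text
2434
[518.1  34.5] 26.0 z [107.6 116.6 118. ]
[519.3  38.6 225.5]
```

>>> move_arm --pt "0 -2.5 -30" --pt "0 0 -30" --pt "0 0 -19" --pt "0 0 0" --pt "0 0 0" --pt "0 0 0" --pt "0 0 0" --pt "0 0 0" --twist '[0,0,0,0,0,0,0,0]' --jaw '[0,0,0,0,255,255,255,255]'

```text
time_s: 4.45
eef_pos: [0.5197, 0.0359, 0.1467]
eef_rot: [0.068, 0.998, 0.0, 0.001]
wrist_force: [-1.7, -1.8, 6.8]
grip_width: 0.599
finger_force: 61.7
```

>>> move_arm --pt "0 0 15" --pt "0 0 35" --pt "0 0 35" --pt "0 0 35" --pt "-8 42 0" --pt "-8 42 0" --pt "-8 42 0" --pt "-8 42 0" --twist '[0,0,0,0,0,0,0,0]' --jaw '[255,255,255,255,255,255,255,255]'

```text
time_s: 5.45
eef_pos: [0.4863, 0.2052, 0.2662]
eef_rot: [0.068, 0.998, 0.0, 0.0]
wrist_force: [0.3, 0.3, -1.0]
grip_width: 0.597
finger_force: 62.8
```

>>> move_arm --pt "-8 42 0" --pt "-6 41 0" --pt "0 0 -35" --pt "0 0 -35" --pt "0 0 -30" --pt "0 0 -12" --pt "0 0 -5" --pt "0 0 0" --twist '[0,0,0,0,0,0,0,0]' --jaw '[255,255,255,255,255,255,255,255]'

```text
time_s: 6.45
eef_pos: [0.4731, 0.2872, 0.1489]
eef_rot: [0.068, 0.998, 0.0, 0.0]
wrist_force: [0.2, 0.6, -1.3]
grip_width: 0.598
finger_force: 62.9
```

>>> move_arm --pt "0 0 -3" --pt "0 0 -1" --pt "0 0 -1" --pt "0 0 0" --pt "0 0 0" --pt "0 0 0" --pt "0 0 0" --pt "0 0 20" --twist '[0,0,0,0,0,0,0,0]' --jaw '[255,255,255,255,100,60,0,0]'

```text
time_s: 7.45
eef_pos: [0.4717, 0.2865, 0.1615]
eef_rot: [0.068, 0.998, -0.001, -0.001]
wrist_force: [-0.3, -0.2, 0.8]
grip_width: 1.0
finger_force: 0.0
```

>>> move_arm --pt "0 0 45" --pt "0 0 40" --pt "17 -54 0" --pt "17 -54 0" --pt "17 -54 0" --pt "17 -54 0" --pt "17 -54 0" --pt "17 -53 0" --twist '[0,0,0,0,0,0,0,0]' --jaw '[0,0,0,0,0,0,0,0]'

```text
time_s: 8.45
eef_pos: [0.575, -0.0377, 0.2479]
eef_rot: [0.068, 0.998, 0.0, 0.0]
wrist_force: [0.4, 0.2, -0.4]
grip_width: 0.995
finger_force: 0.0
```

>>> move_arm --pt "0 0 -20" --pt "0 0 0" --pt "0 0 0" --twist '[0,0,0]' --jaw '[0,0,0]'

```text
time_s: 8.82
eef_pos: [0.5747, -0.0349, 0.2282]
eef_rot: [0.067, 0.998, 0.0, -0.0]
wrist_force: [-0.1, 1.3, -0.2]
grip_width: 0.998
finger_force: 0.0
```

```bash
python3 rim.py 575 -36.5 88 110 38
```

```text
2060
[574. -39.] 30.0 z [90.8 95.2 96.2]
[574.7 -34.9 228.2]
```

>>> move_arm --pt "0.5 -2 -40" --pt "0 0 -40" --pt "0 0 -20" --pt "0 0 0" --pt "0 0 0" --pt "0 0 0" --pt "0 0 0" --pt "0 0 0" --twist '[0,0,0,0,0,0,0,0]' --jaw '[0,0,0,0,255,255,255,255]'

```text
time_s: 9.88
eef_pos: [0.5763, -0.038, 0.13]
eef_rot: [0.068, 0.998, 0.0, 0.002]
wrist_force: [-0.7, 0.2, 5.4]
grip_width: 0.693
finger_force: 64.4
```

```bash
python3 - <<'E'
from h import *
im,d=bot.grab_frame("scene"); save("pics/s1.png",im[130:350,170:570])
E
```

```text
(no output)
```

View pics/s1.png

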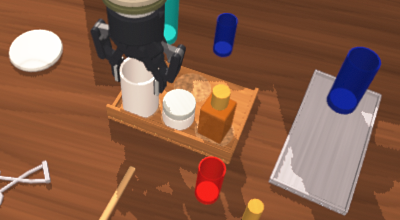

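>>> move_arm --pt "0 0 15" --pt "0 0 40" --pt "0 0 40" --pt "0 0 25" --pt "-5 45 0" --pt "-5 45 0" --pt "-5 45 0" --pt "-5 45 0" --twist '[0,0,0,0,0,0,0,0]' --jaw '[255,255,255,255,255,255,255,255]'

```text
time_s: 10.92
eef_pos: [0.5549, 0.1432, 0.2493]
eef_rot: [0.068, 0.998, 0.0, 0.001]
wrist_force: [0.1, -0.6, -2.3]
grip_width: 0.701
finger_force: 65.4
```

>>> move_arm --pt "-4 45 0" --pt "-3 45 0" --pt "-1 41 0" --pt "0 0 -40" --pt "0 0 -40" --pt "0 0 -30" --pt "0 0 -6" --pt "0 0 0" --twist '[0,0,0,0,0,0,0,0]' --jaw '[255,255,255,255,255,255,255,255]'

```text
time_s: 11.92
eef_pos: [0.5476, 0.2731, 0.1331]
eef_rot: [0.068, 0.998, 0.0, 0.0]
wrist_force: [-0.9, 0.2, -1.7]
grip_width: 0.701
finger_force: 65.4
```

>>> move_arm --pt "0 0 -3" --pt "0 0 -2" --pt "0 0 -0.5" --pt "0 0 0" --pt "0 0 0" --pt "0 0 0" --pt "0 0 0" --pt "0 0 20" --twist '[0,0,0,0,0,0,0,0]' --jaw '[255,255,255,255,120,60,0,0]'

```text
time_s: 12.92
eef_pos: [0.5461, 0.2725, 0.1448]
eef_rot: [0.068, 0.998, -0.001, -0.002]
wrist_force: [0.1, -0.2, -0.0]
grip_width: 1.001
finger_force: 0.0
```

>>> move_arm --pt "0 0 50" --pt "0 0 50" --pt "11 -45 0" --pt "11 -45 0" --pt "10 -45 0" --pt "10 -46 0" --pt "0 0 0" --pt "0 0 0" --twist '[0,0,0,0,0,0,0,0]' --jaw '[0,0,0,0,0,0,0,0]'

```text
time_s: 13.92
eef_pos: [0.5891, 0.0925, 0.2462]
eef_rot: [0.068, 0.998, 0.0, -0.0]
wrist_force: [0.1, 0.7, -0.5]
grip_width: 0.996
finger_force: 0.0
```

```bash
python3 rim.py 590 91.5 100 116 25
```

```text
1179
[588.7  89.4] 12.9 z [106.4 107.5 108.4]
[589.1  92.5 246.2]
```

>>> move_arm --pt "0.5 -1.5 -40" --pt "0 0 -40" --pt "0 0 -14" --pt "0 0 0" --pt "0 0 0" --pt "0 0 0" --pt "0 0 0" --pt "0 0 0" --twist '[0,0,0,0,0,0,0,0]' --jaw '[0,0,0,255,255,255,255,255]'

```text
time_s: 14.98
eef_pos: [0.5905, 0.0905, 0.1539]
eef_rot: [0.068, 0.998, 0.0, 0.001]
wrist_force: [-1.6, -0.0, 5.8]
grip_width: 0.285
finger_force: 58.6
```

>>> move_arm --pt "0 0 0" --pt "0 0 0" --pt "0 0 0" --twist '[0,0,0]' --jaw '[255,255,255]'

```text
time_s: 15.35
eef_pos: [0.5904, 0.0905, 0.1539]
eef_rot: [0.068, 0.998, 0.0, 0.001]
wrist_force: [-0.1, 0.0, 5.8]
grip_width: 0.284
finger_force: 58.6
```

>>> move_arm --pt "0 0 15" --pt "0 0 40" --pt "0 0 40" --pt "0 0 15" --pt "8 42 0" --pt "8 42 0" --pt "8 42 0" --pt "7 42 0" --twist '[0,0,0,0,0,0,0,0]' --jaw '[255,255,255,255,255,255,255,255]'

```text
time_s: 16.35
eef_pos: [0.6205, 0.2597, 0.2616]
eef_rot: [0.068, 0.998, -0.0, -0.001]
wrist_force: [0.5, -0.6, -1.9]
grip_width: 0.283
finger_force: 59.1
```

>>> move_arm --pt "0 0 0" --pt "0 0 -40" --pt "0 0 -40" --pt "0 0 -20" --pt "0 0 -6" --pt "0 0 0" --pt "0 0 0" --twist '[0,0,0,0,0,0,0]' --jaw '[255,255,255,255,255,255,255]'

```text
time_s: 17.23
eef_pos: [0.6215, 0.2586, 0.1582]
eef_rot: [0.068, 0.998, 0.001, 0.001]
wrist_force: [0.4, -0.7, -0.8]
grip_width: 0.285
finger_force: 59.2
```

>>> move_arm --pt "0 0 -4" --pt "0 0 -2" --pt "0 0 -0.5" --pt "0 0 0" --pt "0 0 0" --pt "0 0 0" --pt "0 0 0" --twist '[0,0,0,0,0,0,0]' --jaw '[255,255,255,255,200,150,0]'

```text
time_s: 18.1
eef_pos: [0.6207, 0.2585, 0.1499]
eef_rot: [0.068, 0.998, 0.0, 0.0]
wrist_force: [0.0, 0.3, -0.7]
grip_width: 0.61
finger_force: 0.0
```

>>> move_arm --pt "0 0 40" --pt "0 0 50" --pt "-10 -45 0" --pt "-10 -45 0" --pt "-9 -46 0" --pt "-9 -46 0" --pt "0 -46 0" --pt "0 0 0" --twist '[0,0,0,0,0,0,0,0]' --jaw '[0,0,0,0,0,0,0,0]'

```text
time_s: 19.1
eef_pos: [0.5825, 0.025, 0.2404]
eef_rot: [0.072, 0.997, -0.001, 0.0]
wrist_force: [0.1, 0.8, 0.1]
grip_width: 0.994
finger_force: 0.0
```

```bash
python3 rim.py 583 30 42 58 32;  python3 - <<'E'
from h import *
im,d=bot.grab_frame("scene"); save("pics/s2.png",im[130:350,170:570])
for cam in ("top","scene"):
    im,d=bot.grab_frame(cam);P,_,_=pts(cam,d);P*=1000
    for n,c,lo,hi,rm in [("tumbler",(474,287),103,130,38),("pot",(547,273),83,102,38),("cap",(621,259),96,112,22)]:
        Q=P[(np.hypot(P[:,0]-c[0],P[:,1]-c[1])<rm)&(P[:,2]>lo)&(P[:,2]<hi)]
        if len(Q)<5: print(n,0);continue
        c,r=cv2.minEnclosingCircle(Q[:,:2].astype(np.float32)); print(cam,n,np.round(c,1),round(r,1),round(float(np.median(Q[:,2])),1))
E
```

```text
3020
[582.5  27.9] 25.8 z [48.6 49.6 50.4]
[582.5  25.  240.4]
top tumbler [472.3 287.3] 26.6 113.8
top pot [546.4 273.7] 30.5 92.8
top cap [620.2 258.3] 13.1 105.6
scene tumbler [472.6 287.3] 26.9 110.6
scene pot [546.4 274.1] 30.9 90.3
scene cap [620.  258.5] 13.3 103.8
```

View pics/s2.png

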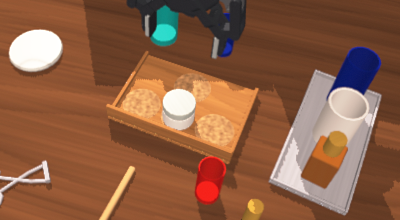

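All three stand upright in the tray (crop 355,70; 347,110; 325,155) and the pads are free. Now the jar.

>>> move_arm --pt "0.5 3 -40" --pt "0 0 -40" --pt "0 0 0" --pt "0 0 0" --twist '[0,0,0,0]' --jaw '[0,0,0,0]'

```text
time_s: 19.8
eef_pos: [0.5839, 0.0342, 0.1612]
eef_rot: [0.067, 0.998, 0.0, 0.001]
wrist_force: [0.7, -0.2, 0.2]
grip_width: 1.0
finger_force: 0.0
```

```bash
python3 - <<'E'
from h import *
# cork pads: save top view enlarged
im,d=bot.grab_frame("top"); save("pics/t2.png",cv2.resize(im[180:310,210:380],None,fx=4,fy=4,interpolation=cv2.INTER_CUBIC))
E
python3 rim.py 583 30 42 58 32
```

```text
5795
[582.  28.] 26.0 z [48.6 49.5 50.3]
[584.3  34.  161.8]
```

>>> move_arm --pt "-0.7 -4 -30" --pt "0 0 -25" --pt "0 0 -16" --pt "0 0 0" --pt "0 0 0" --pt "0 0 0" --pt "0 0 0" --pt "0 0 0" --twist '[0,0,0,0,0,0,0,0]' --jaw '[0,0,0,0,255,255,255,255]'

```text
time_s: 20.9
eef_pos: [0.5834, 0.0295, 0.0904]
eef_rot: [0.068, 0.998, 0.0, 0.001]
wrist_force: [-1.0, -0.3, 6.2]
grip_width: 0.595
finger_force: 62.6
```

```bash
python3 - <<'E'
from h import *
from scipy.optimize import least_squares
for cam in ("top","scene"):
    im,d=bot.grab_frame(cam); P,_,_=pts(cam,d);P=P*1000
    Q=P[(np.hypot(P[:,0]-511.5,P[:,1]+259.5)<65)&(P[:,2]>6)&(P[:,2]<18)]
    print(cam,np.round(cv2.minEnclosingCircle(Q[:,:2].astype(np.float32)),1) if 0 else cv2.minEnclosingCircle(Q[:,:2].astype(np.float32)),np.median(Q[:,2]))
E
```

```text
top ((511.326171875, -259.53460693359375), 50.00887680053711) 10.03814711964024
scene ((511.4038391113281, -260.5259704589844), 49.683860778808594) 8.224362711478527
```

>>> move_arm --pt "0 0 15" --pt "0 0 35" --pt "0 0 40" --pt "-11 -45 0" --pt "-11 -45 0" --pt "-11 -45 0" --pt "-11 -45 0" --pt "-11 -45 0" --twist '[0,0,0,0,0,0,0,0]' --jaw '[255,255,255,255,255,255,255,255]'

```text
time_s: 22.0
eef_pos: [0.527, -0.1969, 0.1799]
eef_rot: [0.068, 0.998, 0.0, 0.0]
wrist_force: [0.9, 0.1, -1.1]
grip_width: 0.585
finger_force: 62.6
```

>>> move_arm --pt "-10 -40 0" --pt "-7 -24 0" --pt "0 0 -40" --pt "0 0 -30" --pt "0 0 -10" --pt "0 0 0" --pt "0 0 0" --twist '[0,0,0,0,0,0,0]' --jaw '[255,255,255,255,255,255,255]'

```text
time_s: 22.88
eef_pos: [0.5113, -0.2599, 0.1005]
eef_rot: [0.068, 0.998, -0.0, 0.001]
wrist_force: [0.1, -0.7, -1.5]
grip_width: 0.595
finger_force: 62.6
```

Target height 92.5: lower 7.5 more, release, then rise and look.

>>> move_arm --pt "0 0 -4" --pt "0 0 -3" --pt "0 0 -0.5" --pt "0 0 0" --pt "0 0 0" --pt "0 0 0" --pt "0 0 0" --pt "0 0 0" --twist '[0,0,0,0,0,0,0,0]' --jaw '[255,255,255,255,120,60,0,0]'

```text
time_s: 23.88
eef_pos: [0.5105, -0.2595, 0.0913]
eef_rot: [0.068, 0.998, -0.0, -0.0]
wrist_force: [0.6, -0.1, -0.6]
grip_width: 1.001
finger_force: 0.0
```

>>> move_arm --pt "0 0 40" --pt "0 0 50" --pt "0 0 55" --pt "10 50 0" --pt "10 50 0" --pt "10 50 0" --pt "10 50 0" --pt "10 50 0" --twist '[0,0,0,0,0,0,0,0]' --jaw '[0,0,0,0,0,0,0,0]'

```text
time_s: 24.88
eef_pos: [0.5606, -0.0079, 0.2364]
eef_rot: [0.068, 0.998, 0.0, 0.0]
wrist_force: [1.2, -0.3, 0.2]
grip_width: 1.0
finger_force: 0.0
```

```bash
python3 - <<'E'
from h import *
for cam in ("top","scene"):
    im,d=bot.grab_frame(cam); P,_,_=pts(cam,d);P=P*1000
    Q=P[(np.hypot(P[:,0]-511.5,P[:,1]+259.5)<45)&(P[:,2]>44)&(P[:,2]<60)]
    print(cam,cv2.minEnclosingCircle(Q[:,:2].astype(np.float32)),np.median(Q[:,2]))
save("pics/s3.png",im[130:350,170:570])
E
```

```text
top ((510.68609619140625, -258.1044006347656), 26.55095863342285) 51.859634287838574
scene ((512.1775512695312, -258.5020751953125), 27.335153579711914) 50.29179433183239
```

View pics/t2.png

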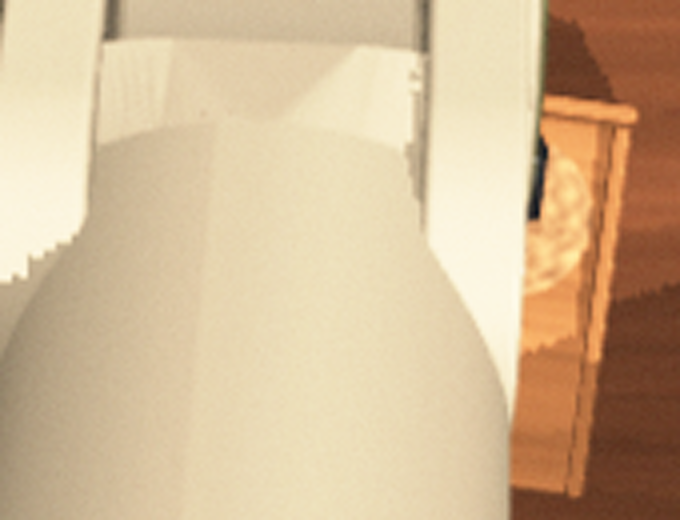

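>>> move_arm --pt "10 45 10" --pt "10 45 0" --pt "10 45 0" --pt "10 45 0" --pt "10 44 0" --pt "9 44 0" --pt "0 0 0" --pt "0 0 0" --twist '[0,0,0,0,0,0,0,0]' --jaw '[0,0,0,0,0,0,0,0]'

```text
time_s: 25.98
eef_pos: [0.6196, 0.2575, 0.2459]
eef_rot: [0.068, 0.998, -0.001, -0.0]
wrist_force: [-0.3, -0.9, -0.8]
grip_width: 1.003
finger_force: 0.0
```

```bash
python3 rim.py 620.2 258.4 97 112 22; python3 - <<'E'
from h import *
im,d=bot.grab_frame("top")
c=bot.get_calibration("top");K=np.array(c["camera_matrix"]);T=np.linalg.inv(np.array(c["T"]))
# rectified orthophoto of caddy floor z=8mm; 4 px/mm... x 460..650, y -90..150
s=3; xs=np.arange(650,460,-1/s); ys=np.arange(150,-90,-1/s)
Y,X=np.meshgrid(ys,xs); W=np.stack([X/1000,Y/1000,np.full_like(X,.008),np.ones_like(X)],-1)@T.T
a=W[...,0]/-W[...,2]; b=-W[...,1]/-W[...,2]; k=1+c["k1"]*(a*a+b*b)
o=cv2.remap(im,(K[0,0]*a*k+K[0,2]).astype(np.float32),(K[1,1]*b*k+K[1,2]).astype(np.float32),cv2.INTER_CUBIC)
cv2.imwrite("ortho.png",o[:,:,::-1])
for n,(x,y,r) in dict(tumbler=(517.7,36.2,31.5),pot=(575.9,-34.9,31.5),flacon=(590.7,92.2,31.5),jar=(583.3,28.7,27)).items():
    p=(int((150-y)*s),int((650-x)*s)); cv2.circle(o,p,int(r*s),(0,255,0),1); cv2.circle(o,p,2,(0,0,255),-1)
save("pics/ortho.png",o)
E
```

```text
1166
[619.3 257.6] 13.0 z [103.3 104.5 105.3]
[619.6 257.5 245.9]
```

View pics/ortho.png

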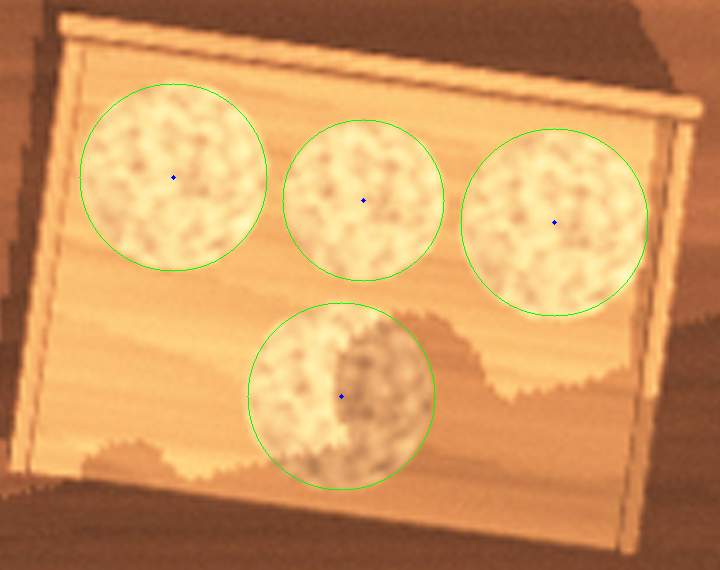

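View pics/s3.png

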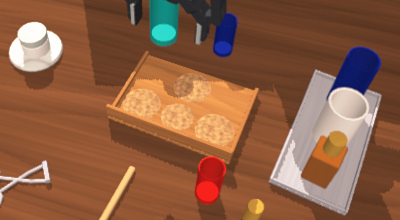

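The pad circles match the cork pads within 1 mm, and the jar stands in the middle of the dish (crop 34,42). Now the flacon goes back.

>>> move_arm --pt "0.5 0.5 -40" --pt "0 0 -40" --pt "0 0 -15" --pt "0 0 0" --pt "0 0 0" --pt "0 0 0" --pt "0 0 0" --pt "0 0 0" --twist '[0,0,0,0,0,0,0,0]' --jaw '[0,0,0,255,255,255,255,255]'

```text
time_s: 27.08
eef_pos: [0.6207, 0.259, 0.1532]
eef_rot: [0.068, 0.998, 0.001, 0.001]
wrist_force: [-1.7, -1.3, 5.7]
grip_width: 0.282
finger_force: 58.6
```

>>> move_arm --pt "0 0 0" --pt "0 0 15" --pt "0 0 40" --pt "0 0 40" --pt "0 0 15" --pt "0 0 0" --twist '[0,0,0,0,0,0]' --jaw '[255,255,255,255,255,255]'

```text
time_s: 27.82
eef_pos: [0.6203, 0.2591, 0.2624]
eef_rot: [0.068, 0.998, 0.001, 0.001]
wrist_force: [-0.1, -0.5, -1.7]
grip_width: 0.284
finger_force: 59.0
```

>>> move_arm --pt "-8 -42 0" --pt "-8 -42 0" --pt "-7 -42 0" --pt "-7 -41 0" --pt "0 0 -40" --pt "0 0 -40" --pt "0 0 -18" --pt "0 0 0" --twist '[0,0,0,0,0,0,0,0]' --jaw '[255,255,255,255,255,255,255,255]'

```text
time_s: 28.82
eef_pos: [0.5888, 0.0919, 0.1614]
eef_rot: [0.068, 0.998, -0.001, -0.002]
wrist_force: [-0.2, -0.1, -0.4]
grip_width: 0.283
finger_force: 59.1
```

>>> move_arm --pt "0 0 0" --twist '[0]' --jaw '[255]'

```text
time_s: 28.95
eef_pos: [0.5907, 0.0921, 0.1646]
eef_rot: [0.068, 0.998, 0.0, 0.001]
wrist_force: [-0.1, -0.2, -0.9]
grip_width: 0.286
finger_force: 59.1
```

>>> move_arm --pt "0 0 -4" --pt "0 0 -2" --pt "0 0 -1.5" --pt "0 0 -0.5" --pt "0 0 0" --pt "0 0 0" --pt "0 0 0" --pt "0 0 0" --twist '[0,0,0,0,0,0,0,0]' --jaw '[255,255,255,255,255,200,150,0]'

```text
time_s: 29.95
eef_pos: [0.5899, 0.092, 0.1553]
eef_rot: [0.068, 0.998, -0.0, -0.0]
wrist_force: [0.9, 0.9, 0.1]
grip_width: 0.609
finger_force: 0.0
```

>>> move_arm --pt "0 0 0" --pt "0 0 40" --pt "0 0 50" --pt "-11 45 0" --pt "-11 45 0" --pt "-11 45 0" --pt "-11 46 0" --pt "0 0 0" --twist '[0,0,0,0,0,0,0,0]' --jaw '[0,0,0,0,0,0,0,0]'

```text
time_s: 30.95
eef_pos: [0.5436, 0.2786, 0.2448]
eef_rot: [0.064, 0.998, 0.001, -0.001]
wrist_force: [0.5, 0.1, -0.0]
grip_width: 1.002
finger_force: 0.0
```

```bash
python3 rim.py 546.5 273.8 84 104 38; python3 - <<'E'
from h import *
for cam in ("top",):
    im,d=bot.grab_frame(cam); P,_,_=pts(cam,d);P=P*1000
    Q=P[(np.hypot(P[:,0]-590.5,P[:,1]-92)<20)&(P[:,2]>99)&(P[:,2]<115)]
    print(cam,cv2.minEnclosingCircle(Q[:,:2].astype(np.float32)),np.median(Q[:,2]))
E
```

```text
1759
[545.1 272.3] 30.0 z [86.8 92.  93.2]
[543.6 278.6 244.8]
top ((589.5363159179688, 92.10163879394531), 12.160126686096191) 108.46417281569609
```

>>> move_arm --pt "0 0 -40" --pt "0 0 -20" --pt "0 0 0" --pt "0 0 0" --twist '[0,0,0,0]' --jaw '[0,0,0,0]'

```text
time_s: 31.55
eef_pos: [0.5469, 0.2721, 0.1866]
eef_rot: [0.068, 0.998, 0.0, 0.001]
wrist_force: [0.2, -1.1, 0.6]
grip_width: 0.999
finger_force: 0.0
```

>>> move_arm --pt "-0.5 1 -35" --pt "0 0 -24" --pt "0 0 0" --pt "0 0 0" --pt "0 0 0" --pt "0 0 0" --pt "0 0 0" --pt "0 0 0" --twist '[0,0,0,0,0,0,0,0]' --jaw '[0,0,0,255,255,255,255,255]'

```text
time_s: 32.55
eef_pos: [0.5467, 0.2741, 0.1289]
eef_rot: [0.068, 0.998, 0.001, 0.002]
wrist_force: [-0.9, -1.6, 6.3]
grip_width: 0.697
finger_force: 64.5
```

>>> move_arm --pt "0 0 15" --pt "0 0 40" --pt "0 0 40" --pt "0 0 30" --pt "0 0 0" --pt "0 0 0" --twist '[0,0,0,0,0,0]' --jaw '[255,255,255,255,255,255]'

```text
time_s: 33.3
eef_pos: [0.545, 0.2738, 0.2509]
eef_rot: [0.068, 0.998, -0.0, -0.0]
wrist_force: [-0.4, 0.3, -3.4]
grip_width: 0.697
finger_force: 65.3
```

>>> move_arm --pt "4 -44 0" --pt "4 -44 0" --pt "4 -44 0" --pt "4 -44 0" --pt "4 -44 0" --pt "5 -44 0" --pt "5 -45 0" --pt "0 0 0" --twist '[0,0,0,0,0,0,0,0]' --jaw '[255,255,255,255,255,255,255,255]'

```text
time_s: 34.3
eef_pos: [0.5745, -0.0405, 0.2501]
eef_rot: [0.072, 0.997, -0.001, -0.001]
wrist_force: [-0.2, 1.3, -2.5]
grip_width: 0.698
finger_force: 65.6
```

>>> move_arm --pt "0 0 -40" --pt "0 0 -40" --pt "0 0 -25" --pt "0 0 0" --pt "0 0 0" --twist '[0,0,0,0,0]' --jaw '[255,255,255,255,255]'

```text
time_s: 34.92
eef_pos: [0.5758, -0.0348, 0.147]
eef_rot: [0.067, 0.998, -0.0, 0.0]
wrist_force: [0.7, 0.4, -1.9]
grip_width: 0.701
finger_force: 65.6
```

>>> move_arm --pt "0 0 -9" --pt "0 0 -4" --pt "0 0 -1.5" --pt "0 0 0" --pt "0 0 0" --pt "0 0 0" --pt "0 0 0" --pt "0 0 0" --twist '[0,0,0,0,0,0,0,0]' --jaw '[255,255,255,255,255,120,60,0]'

```text
time_s: 35.92
eef_pos: [0.5756, -0.035, 0.1321]
eef_rot: [0.068, 0.998, 0.0, 0.0]
wrist_force: [0.2, 0.2, 0.2]
grip_width: 0.948
finger_force: 0.0
```

>>> move_arm --pt "0 0 0" --pt "0 0 50" --pt "0 0 55" --pt "-15 46 0" --pt "-15 46 0" --pt "-15 46 0" --pt "-15 46 0" --pt "-15 46 0" --twist '[0,0,0,0,0,0,0,0]' --jaw '[0,0,0,0,0,0,0,0]'

```text
time_s: 36.92
eef_pos: [0.4999, 0.1964, 0.2372]
eef_rot: [0.068, 0.998, 0.0, 0.0]
wrist_force: [0.6, 0.0, 0.7]
grip_width: 0.997
finger_force: 0.0
```

>>> move_arm --pt "-15 46 0" --pt "-13 46 0" --pt "0 0 -30" --pt "0 0 0" --pt "0 0 0" --twist '[0,0,0,0,0]' --jaw '[0,0,0,0,0]'

```text
time_s: 37.55
eef_pos: [0.4731, 0.2862, 0.2077]
eef_rot: [0.068, 0.998, -0.0, 0.0]
wrist_force: [-0.3, -0.2, -0.5]
grip_width: 0.998
finger_force: 0.0
```

```bash
python3 rim.py 472.5 287.3 102 120 36; python3 - <<'E'
from h import *
im,d=bot.grab_frame("scene"); save("pics/s4.png",im[130:350,170:570])
for cam in ("top","scene"):
    im,d=bot.grab_frame(cam); P,_,_=pts(cam,d);P=P*1000
    Q=P[(np.hypot(P[:,0]-575.7,P[:,1]+35)<40)&(P[:,2]>86)&(P[:,2]<110)]
    print(cam,cv2.minEnclosingCircle(Q[:,:2].astype(np.float32)),np.median(Q[:,2]))
E
```

```text
2921
[471.6 285.6] 26.2 z [104.6 113.6 115. ]
[473.1 286.2 207.7]
top ((575.4407348632812, -33.6533203125), 29.95001220703125) 95.73654506558604
scene ((575.2490234375, -34.959171295166016), 31.07525062561035) 93.42253281424962
```

View pics/s4.png

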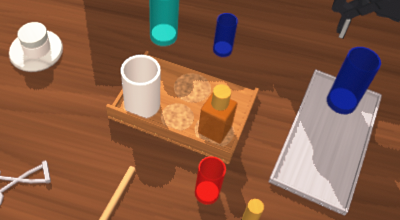

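The pot and flacon stand on their pads. Last is the tumbler.

>>> move_arm --pt "-0.5 1 -30" --pt "0 0 -34" --pt "0 0 0" --pt "0 0 0" --pt "0 0 0" --pt "0 0 0" --pt "0 0 0" --pt "0 0 0" --twist '[0,0,0,0,0,0,0,0]' --jaw '[0,0,0,255,255,255,255,255]'

```text
time_s: 38.75
eef_pos: [0.473, 0.2882, 0.145]
eef_rot: [0.068, 0.998, 0.001, 0.001]
wrist_force: [-0.8, -0.7, 6.4]
grip_width: 0.604
finger_force: 61.5
```

>>> move_arm --pt "0 0 15" --pt "0 0 40" --pt "0 0 40" --pt "0 0 25" --pt "0 0 0" --pt "0 0 0" --twist '[0,0,0,0,0,0]' --jaw '[255,255,255,255,255,255]'

```text
time_s: 39.5
eef_pos: [0.4716, 0.2878, 0.2625]
eef_rot: [0.068, 0.998, -0.0, -0.0]
wrist_force: [0.5, 0.4, -2.0]
grip_width: 0.599
finger_force: 62.7
```

>>> move_arm --pt "8 -42 0" --pt "8 -42 0" --pt "8 -42 0" --pt "8 -42 0" --pt "7 -42 0" --pt "6.5 -41.5 0" --pt "0 0 0" --pt "0 0 0" --twist '[0,0,0,0,0,0,0,0]' --jaw '[255,255,255,255,255,255,255,255]'

```text
time_s: 40.5
eef_pos: [0.5169, 0.0369, 0.2619]
eef_rot: [0.068, 0.998, -0.0, -0.001]
wrist_force: [-0.3, 1.1, -2.6]
grip_width: 0.599
finger_force: 62.9
```

>>> move_arm --pt "0 0 -40" --pt "0 0 -40" --pt "0 0 -20" --pt "0 0 0" --pt "0 0 0" --twist '[0,0,0,0,0]' --jaw '[255,255,255,255,255]'

```text
time_s: 41.12
eef_pos: [0.5179, 0.0373, 0.1636]
eef_rot: [0.067, 0.998, 0.0, 0.0]
wrist_force: [-0.2, 0.1, -1.8]
grip_width: 0.605
finger_force: 62.8
```

>>> move_arm --pt "0 -0.5 -9" --pt "0 0 -4" --pt "0 0 -2" --pt "0 0 0" --pt "0 0 0" --pt "0 0 0" --pt "0 0 0" --pt "0 0 0" --twist '[0,0,0,0,0,0,0,0]' --jaw '[255,255,255,255,255,120,60,0]'

```text
time_s: 42.12
eef_pos: [0.5175, 0.0361, 0.1479]
eef_rot: [0.068, 0.998, 0.0, -0.0]
wrist_force: [-0.2, 0.2, 0.7]
grip_width: 0.944
finger_force: 0.0
```

>>> move_arm --pt "0 0 0" --pt "0 0 45" --pt "0 0 50" --pt "0 0 20" --pt "-5 45 0" --pt "-5 45 0" --pt "-5 45 0" --pt "-5 45 0" --twist '[0,0,0,0,0,0,0,0]' --jaw '[0,0,0,0,0,0,0,0]'

```text
time_s: 43.12
eef_pos: [0.4971, 0.2174, 0.263]
eef_rot: [0.068, 0.998, 0.0, 0.0]
wrist_force: [0.6, -0.6, -0.4]
grip_width: 1.001
finger_force: 0.0
```

>>> move_arm --pt "0 45 0" --pt "0 0 0" --pt "0 0 0" --twist '[0,0,0]' --jaw '[0,0,0]'

```text
time_s: 43.5
eef_pos: [0.4975, 0.2605, 0.2627]
eef_rot: [0.068, 0.998, -0.0, -0.0]
wrist_force: [-0.6, 0.1, -0.3]
grip_width: 1.001
finger_force: 0.0
```

```bash
python3 - <<'E'
from h import *
for cam in ("top","scene"):
    im,d=bot.grab_frame(cam); P,_,_=pts(cam,d);P=P*1000
    for n,c,lo,hi,rm in [("tumbler",(518,36),106,130,38),("pot",(576,-35),86,110,38),("cap",(590.5,92),99,115,22),("jar",(511.4,-259.5),44,60,40),("mascara",(748,168),99,120,20)]:
        Q=P[(np.hypot(P[:,0]-c[0],P[:,1]-c[1])<rm)&(P[:,2]>lo)&(P[:,2]<hi)]
        if len(Q)<5: print(n,0);continue
        c,r=cv2.minEnclosingCircle(Q[:,:2].astype(np.float32)); print(cam,n,np.round(c,1),round(r,1),round(float(np.median(Q[:,2])),1))
save("pics/s5.png",im)
E
```

```text
top tumbler [517.1  35.5] 25.9 118.1
top pot [575.5 -33.6] 30.0 95.8
top cap [589.8  92.1] 12.2 108.5
top jar [ 510.6 -257.7] 26.3 52.0
top mascara [748.6 167.3] 10.5 109.2
scene tumbler [517.   35.4] 26.8 113.6
scene pot [574.1 -34.9] 31.5 93.4
scene cap [589.4  92.3] 13.5 106.7
scene jar [ 510.5 -256.7] 27.4 50.4
scene mascara [749.3 167.7] 10.4 107.4
```

View pics/s5.png

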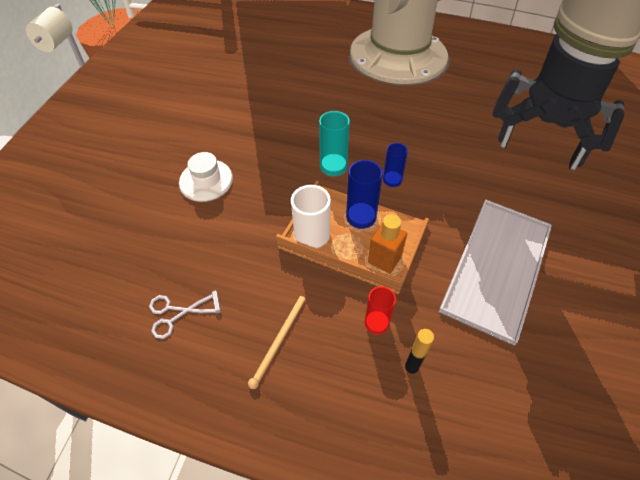

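The final picture shows the tumbler (364,195), pot (311,216) and flacon (388,245) back on their pads. The jar is on the dish (204,175) and the bystanders have not moved.

```bash
python3 -c "
from bench import bot
print(bot.close_job())"
```

```text
the job is handed in; nothing more can be done
None
```

The job is handed in at about 44 s: the jar is within about 3 mm of the marble dish's middle, the tumbler, pot and flacon each stand upright within 2 mm of the centre of their own pads, and the mascara, hair stick and curler were left alone.

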